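Load the sticker roll at the coffee bar

TASK

One of the two sticker stands on the coffee counter has run out and its spindle is bare. Take the green roll of cup stickers, fit it over the bare upright spindle and lower it (do not drop it) until it sits flat on the stand's disc, then let go. Leave the red and yellow rolls where they are.

Things in the scene. Friction and masses are not known exactly. Their poses are not given: they have to be found in the camera images.
- green_roll_center (a point): The green roll: a roll of round green cup stickers standing on end: a plain thick-walled tube, 56 mm outside diameter, 50 mm tall, with a 34 mm bore right through a white stripe round its middle and a cardboard-brown ring at each mouth of the bore; about 0.1 kg. This point is on its axis, half-way up (25 mm above its underside); z runs along its axis. It stands on the counter (height 0) to begin with.
- bare_stand_seat (a point): The bare stand. Fixed black plate 125 x 105 x 12 mm, with a low 16 mm bar 94 mm out; on it a steel disc, 84 mm across, and from its centre a dark upright spindle, 12 mm in diameter, tapered tip 70 mm above the disc. This point is at the foot of the spindle, on the disc's upper face (18 mm above the counter), where the roll's underside must come to rest; z is up.
- yellow_roll_center (a point): The yellow roll, to be left alone: a roll of round yellow cup stickers standing on end: a plain thick-walled tube, 56 mm outside diameter, 50 mm tall, with a 34 mm bore right through a white stripe round its middle and a cardboard-brown ring at each mouth of the bore; about 0.1 kg. This point is on its axis, half-way up (25 mm above its underside); z runs along its axis. It stands on the counter.
- red_roll_center (a point): The red roll, to be left alone: a roll of round red cup stickers standing on end: a plain thick-walled tube, 56 mm outside diameter, 50 mm tall, with a 34 mm bore right through a white stripe round its middle and a cardboard-brown ring at each mouth of the bore; about 0.1 kg. This point is on its axis, half-way up (25 mm above its underside); z runs along its axis. It is already on the spindle of the second stand, which is the same as the bare one.
Mind the look-alikes: they are no part of the job. Leave any blue, orange or pink look-alike of the part that bears bare_stand_seat alone.

How it is judged:
By the outcome, as a careful person would: the job done as asked, in the order asked, and still so for the second after the job is handed in, with the robot touching nothing.
It also fails if it takes over 38 s, if anything falls off the work surface, if the arm or the gripper's body presses on something with over 40 N, if the wrist force passes 120 N, or if a joint passes its speed limit or range.

ROBOT

A 6-joint arm with a two-finger parallel gripper is mounted at the origin on the work surface. World frame = base frame: x ahead of the robot, y to its left, z up, the work surface at z = 0. Lengths are in m, angles in rad, forces in N, time in s.
With the tool pointing down it reaches from about 0.35 to 0.975 m from the base axis. Payload 4.9 kg.
Tool frame: the origin (TCP) lies on the centre line of the jaws, within the pads' length; the fingertips stand 22 mm ahead of it and the grasp point (between the pads) lies 3 mm ahead of it (manip.tcp_to_tips is the distance from the TCP to the fingertips, in m); z points along the fingers, x is the direction in which the jaws open and shut, and the axes are right-handed (so a half turn about z gives the same grasp; the last joint's range is limited). The gripper opens to 85 mm and grips with 20 to 120 N. Pads are 22 mm wide; open, the fingers measure 114 mm over their backs; the gripper's body (76 mm by 85 mm) begins 54 mm behind the grasp point. The pads swing forward as they close: fully open they stand 13 mm farther back than shut.
Start: joints at [1.047, 0.053, 1.613, -0, 1.476, -0.119], TCP at [0.246, 0.574, 0.253] pointing down, gripper open.
Joint ranges: [-3.01, 3.01], [-1.01, 2.22], [0.06, 2.58], [-1.02, 4.17], [0.09, 2.62], [-3.14, 3.14]. Speed limits (rad/s): [2.57, 2.57, 3.14, 3.14, 3.14, 3.14].

INTERFACE

Orientations are given as a unit quaternion [w, x, y, z].
In Python, from plant import manip gives the robot as it stands.
- The arm moves only by the shell command python3 -m pendant 'ROWS'. ROWS is a JSON object of lists of equal length, an entry for each row: "linear": the shift along the tool's x, y, z in cm, a list of three; "rotation": the turn, a rotation vector about the tool's x, y, z in degrees, a list of three; "grip": the closure, from 0 (fully open) to 1 (shut). A call has exactly 10 rows; each row is the pose to reach, as a shift and turn from the pose commanded when the call began, along the tool's axes at that moment; what a row does not reach only later rows make up. A row lasts 1/12 s, in which the tool goes at most 41.7 mm and 7.16 degrees, less where a joint would pass 70% of its speed; a pose out of reach is approached as far as the arm can. A call with a gripper value outside its range is refused whole. The fingers move at their own pace and stop on an object; the grip force is fixed at half the most. Time passes only in rows, so rows that repeat a pose let the fingers close, or fill a call up. It gives the time, the measured TCP pose, the force and the opening at its end, in the units of the state.
- manip.state(): the state, without advancing time (a new reading comes with each control period).
- manip.grab_frame(name): name is "scene" or "top" or "wrist"; returns the picture (400x640x3 uint8, red, green, blue); there is no depth.
- manip.calibration(name): a dict with "fx", "fy", "cx", "cy" (pixels), "k1" (the pictures are not rectified: a ray, as slopes to the right and down, at radius r is drawn at 1 + k1 r^2 times it, then the intrinsics apply), "cam_to_world" (4x4, takes a point from camera to world coordinates). Camera axes: x right, y up, looking along -z (the intrinsics and any distortion apply to the point x, -y, -z); pixel columns grow to the right and rows downward; lengths in m; the calibration is good to about 2 mm. A picture is of the moment at which its call begins: read the wrist's pose just before it. calibration takes no time and is no camera call; for the wrist camera it gives the pose at the moment of the call.
- manip.job_done(): hands the job in, once; it reports no verdict.
The state is a dict: "time": time; "joint_pos": joint angles; "joint_vel": joint speeds; "joint_efforts": joint torques, N m; "tool_pos": TCP position; "tool_rot": TCP orientation; "contact_force": force on the tool from outside, world axes, zero at the start; "ft_torque": the same for the moment, N m; "gripper_width": opening from 0.0 (shut) to 1.0 (fully open).
Only numpy, scipy, OpenCV 4.12 (cv2) and the standard library are available. Lean on these libraries where they do the work, as an engineer would, in place of code of your own. Each camera call takes 0.05 s, during which the arm holds its last target. There are 200 camera calls.

## Working session

There is one attempt and no reset: what is moved stays moved. The work goes in short steps, Python scripts to look and compute and a shell command to move; the robot and the scene stay as the last step left them, time stands still between calls to the robot, and variables do not carry over. Pictures are saved under pics/ and viewed, about 8 in all and at most 12, crops included, and the job is handed in when it is done.

```bash
mkdir -p pics; ls
python3 - <<'E'
from plant import manip
import cv2,json
s=manip.state();print({k:s[k] for k in('time','tool_pos','tool_rot','contact_force','gripper_width')}, manip.tcp_to_tips)
for n in("scene","top"):
    im=manip.grab_frame(n);cv2.imwrite(f"pics/{n}0.png",im[:,:,::-1]);print(n,manip.calibration(n))
E
```

```text
pics
{'time': 0.0, 'tool_pos': array([0.24582466, 0.57397358, 0.25205553]), 'tool_rot': array([ 4.56866423e-04,  8.34807999e-01,  5.50540187e-01, -9.47934849e-04]), 'contact_force': array([-0.51000701,  0.08977118,  0.12278227]), 'gripper_width': 1.0010403264103716} 0.022
scene {'fx': 519.2958094051905, 'fy': 519.2958094051905, 'cx': 320.91956970178956, 'cy': 191.26273012869854, 'k1': 0.006380229786558571, 'cam_to_world': array([[-0.88384645, -0.32288679,  0.33846651,  0.88415256],
       [ 0.4677551 , -0.61707693,  0.63278846,  0.86909028],
       [ 0.00454084,  0.71760726,  0.69643319,  0.98524383],
       [ 0.        ,  0.        ,  0.        ,  1.        ]])}
top {'fx': 427.2156369312967, 'fy': 427.2156369312967, 'cx': 321.72912198837133, 'cy': 199.61879397811444, 'k1': -0.0819669859399027, 'cam_to_world': array([[-1.36401452e-04,  9.94951455e-01, -1.00357282e-01,
         3.50685286e-01],
       [-9.99988745e-01,  3.40242668e-04,  4.73234075e-03,
        -6.51924078e-03],
       [ 4.74259515e-03,  1.00356798e-01,  9.94940210e-01,
         1.00942054e+00],
       [ 0.00000000e+00,  0.00000000e+00,  0.00000000e+00,
         1.00000000e+00]])}
```

View pics/top0.png

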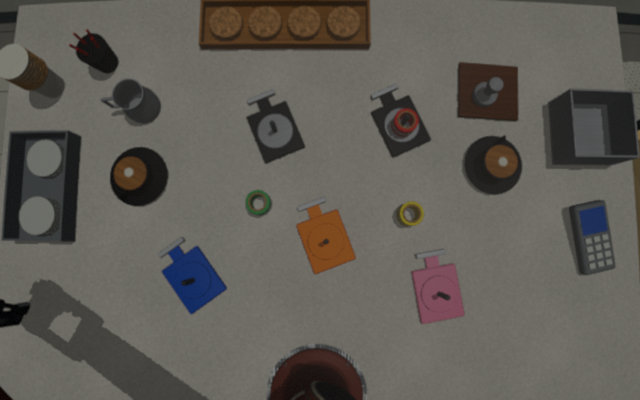

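View pics/scene0.png

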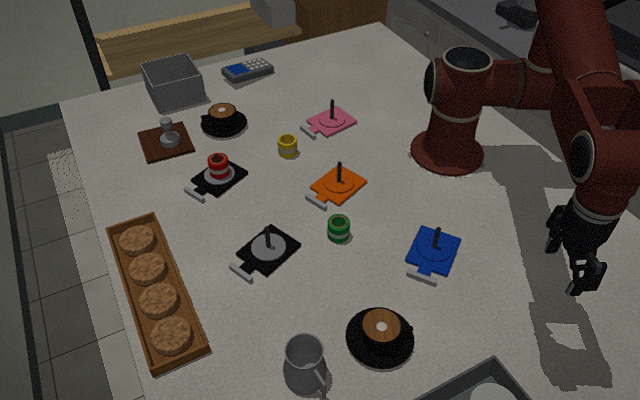

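The top view shows the green roll at about (258,203), the bare stand's disc at (275,130) and the red roll at (404,122) on the other black stand. The yellow roll is at (411,213). The blue, orange and pink stands are decoys. The scene view agrees.

```bash
cat > h.py <<'E'
import numpy as np, cv2
from plant import manip
from scipy.spatial.transform import Rotation as R
def ray(c,uv):
    K=np.array([[c['fx'],0,c['cx']],[0,c['fy'],c['cy']],[0,0,1]])
    p=cv2.undistortPoints(np.array(uv,float).reshape(-1,1,2),K,np.array([c['k1'],0,0,0]))[:,0]
    T=np.array(c['cam_to_world']); d=np.c_[p[:,0],-p[:,1],-np.ones(len(p))]@T[:3,:3].T
    return T[:3,3],d
def plane(c,uv,z):
    o,d=ray(c,uv); return o+d*((z-o[2])/d[:,2])[:,None]
def proj(c,P):
    T=np.linalg.inv(c['cam_to_world']);p=np.atleast_2d(P)@T[:3,:3].T+T[:3,3]
    s=np.c_[p[:,0],-p[:,1]]/-p[:,2:];s=s*(1+c['k1']*(s**2).sum(1))[:,None]
    return s*[c['fx'],c['fy']]+[c['cx'],c['cy']]
def tool(P):  # world point -> tool frame, cm
    s=manip.state();w=s['tool_rot']; r=R.from_quat([w[1],w[2],w[3],w[0]])
    return r.inv().apply(np.array(P)-s['tool_pos'])*100
def blob(m,near):
    n,l,st,ce=cv2.connectedComponentsWithStats(m.astype(np.uint8))
    k=[i for i in range(1,n) if st[i,4]>40]
    i=min(k,key=lambda i:np.hypot(*(ce[i]-near)));return l==i,ce[i],st[i]
E
python3 - <<'E'
from h import *
for n,gn,dn in(("top",(258,203),(275,130)),("scene",(339,228),(268,245))):
    im=cv2.imread(f"pics/{n}0.png");c=manip.calibration(n)
    h=cv2.cvtColor(im,cv2.COLOR_BGR2HSV)
    m=(h[...,0]>40)&(h[...,0]<85)&(h[...,1]>90)
    b,ce,st=blob(cv2.morphologyEx(m.astype(np.uint8),cv2.MORPH_CLOSE,np.ones((9,9))),gn)
    cs,_=cv2.findContours(b.astype(np.uint8),0,2);hull=cv2.convexHull(cs[0])
    mm=cv2.moments(hull);g=(mm['m10']/mm['m00'],mm['m01']/mm['m00'])
    print(n,"green",g,st,plane(c,[g],.027))
    gray=h[...,2].astype(int); print(gray[int(dn[1])+8,int(dn[0])-25:int(dn[0])+25])
    m=(gray>65)&(gray<190)&(h[...,1]<60)
    Y,X=np.mgrid[:400,:640]; m&=np.hypot(X-dn[0],Y-dn[1])<28
    b,ce,st=blob(cv2.morphologyEx(m.astype(np.uint8),cv2.MORPH_OPEN,np.ones((3,3))),dn)
    cs,_=cv2.findContours(b.astype(np.uint8),0,2);e=cv2.fitEllipse(cv2.convexHull(max(cs,key=len)))
    print("disc",e,st,plane(c,[e[0]],.018))
print(manip.calibration('wrist')['cam_to_world'])
E
```

```text
top green (257.38198632891033, 201.95778045838358) [246 191  24  23 190] [[0.4442921 0.137624  0.027    ]]
[112 111 110 105  83  51  37  37  46  66  83  89  89  89  89  89  90  90
  89  89  91  91  90  91  92  91  91  91  91  91  90  92  92  94  92  93
  93  95  93  88  72  50  40  38  37  38  38  38  37  40]
disc ((274.8196105957031, 130.3914031982422), (33.63919448852539, 34.82929229736328), 69.32178497314453) [258 114  35  34 861] [[0.61607887 0.10027539 0.018     ]]
scene green (338.26092503987235, 227.98755980861245) [328 214  22  30 549] [[0.4414192  0.13339982 0.027     ]]
[ 10  16  23  14  21  23  12  14   2  67  98 108 106 106 102  99  96 103
 102 101 100  99  98  97  93 102  98 100  97 100  98  96  96 101 101  96
 100 103 104  82  37  17   6  11  19  12  15   8   7  28]
disc ((267.9768981933594, 246.4554443359375), (26.833940505981445, 34.91546630859375), 81.51981353759766) [251 234  35  26 662] [[0.61635978 0.09983734 0.018     ]]
[[ 0.39353814 -0.87574503 -0.27963973  0.17314638]
 [ 0.91930532  0.37411456  0.1221312   0.6053694 ]
 [-0.0023385  -0.30513757  0.95230541  0.37384072]
 [ 0.          0.          0.          1.        ]]
```

Run:
```python
from h import *
print(tool([.443,.1355,.19]))
c=manip.calibration('wrist');s=manip.state()
# where would the green roll appear in the wrist view if tool were there
d=np.array([.443,.1355,.19])-s['tool_pos'];T=c['cam_to_world'].copy();T[:3,3]+=d;c['cam_to_world']=T
print(proj(c,[[.443,.1355,.05],[.616,.1,.018]]))
```

```text
[-32.53865311  35.38933699   6.27082165]
[[319.73164981 191.80708484]
 [347.94339139 316.52298623]]
```

```bash
python3 -m pendant '{"linear":[[-3.2,3.5,0.6],[-6.5,7.1,1.2],[-9.8,10.6,1.9],[-13,14.2,2.5],[-16.3,17.7,3.1],[-19.5,21.2,3.8],[-22.8,24.8,4.4],[-26,28.3,5],[-29.3,31.8,5.6],[-32.5,35.4,6.3]],"rotation":[[0,0,0],[0,0,0],[0,0,0],[0,0,0],[0,0,0],[0,0,0],[0,0,0],[0,0,0],[0,0,0],[0,0,0]],"grip":[0,0,0,0,0,0,0,0,0,0]}'
python3 - <<'E'
from h import *
print(tool([.443,.1355,.19]))
E
```

```text
time: 0.93
tool_pos: [0.4156, 0.1957, 0.1989]
tool_rot: [-0.0, 0.835, 0.551, 0.0]
contact_force: [0.3, 0.5, -0.1]
gripper_width: 1.001
[-4.46122294  4.88712403  0.88948796]
```

```bash
python3 -m pendant '{"linear":[[-1.5,1.6,0.3],[-3,3.3,0.6],[-4.46,4.9,0.9],[-4.46,4.9,0.9],[-4.46,4.9,0.9],[-4.46,4.9,0.9],[-4.46,4.9,0.9],[-4.46,4.9,0.9],[-4.46,4.9,0.9],[-4.46,4.9,0.9]],"rotation":[[0,0,0],[0,0,0],[0,0,0],[0,0,0],[0,0,0],[0,0,0],[0,0,0],[0,0,0],[0,0,0],[0,0,0]],"grip":[0,0,0,0,0,0,0,0,0,0]}'
cat > look.py <<'E'
from h import *
import sys
c=manip.calibration('wrist');s=manip.state();im=manip.grab_frame('wrist');cv2.imwrite(sys.argv[1],im[:,:,::-1])
import pickle;pickle.dump((c,s),open(sys.argv[1]+'.pkl','wb'))
E
python3 look.py pics/w1.png
```

```text
time: 1.77
tool_pos: [0.4429, 0.1379, 0.1905]
tool_rot: [0.0, 0.835, 0.551, 0.0]
contact_force: [-0.1, 0.3, -0.3]
gripper_width: 0.999
```

View pics/w1.png

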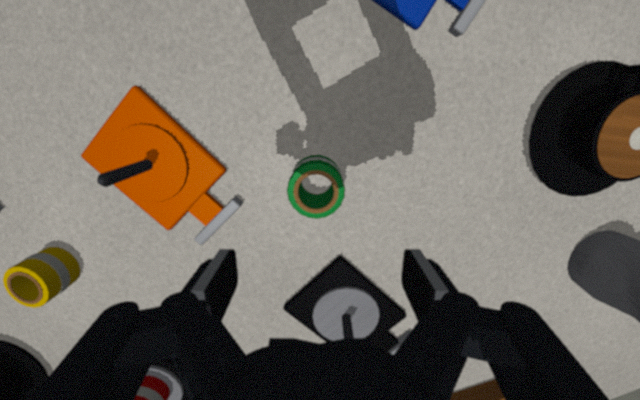

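The wrist view shows the green roll's mouth at about (316,191) and the bare disc at (346,315).

Run:
```python
from h import *
import pickle
c,s=pickle.load(open('pics/w1.png.pkl','rb'));im=cv2.imread('pics/w1.png')
h=cv2.cvtColor(im,cv2.COLOR_BGR2HSV)
Y,X=np.mgrid[:400,:640];near=np.hypot(X-316,Y-190)<40
m=(h[...,0]<22)&(h[...,1]>90)&near
p=np.argwhere(m)[:,::-1].astype(np.float32);e=cv2.fitEllipse(cv2.convexHull(p));print(e,len(p))
P=plane(c,[e[0]],.05)[0];print(P)
d=(h[...,2]>95)&(h[...,1]<50)&(np.hypot(X-346,Y-315)<42)
d,_,_=blob(cv2.morphologyEx(d.astype(np.uint8),cv2.MORPH_OPEN,np.ones((9,9))),(346,315))
p=np.argwhere(d)[:,::-1].astype(np.float32)
e=cv2.fitEllipse(cv2.convexHull(p));print(e);print(plane(c,[e[0]],.018))
print(s['tool_pos'],manip.state()['tool_pos'],tool([*P[:2],.033]))
```

```text
((315.59381103515625, 191.24368286132812), (41.30339813232422, 43.23884201049805), 96.005859375) 398
[0.44113486 0.13473542 0.05      ]
((345.56878662109375, 314.65948486328125), (52.3605842590332, 66.15997314453125), 85.81407928466797)
[[0.61280638 0.10112433 0.018     ]]
[0.4429026 0.1379487 0.1904992] [0.44294193 0.13784191 0.19048785] [-0.358072   -0.04623905 15.74874722]
```

```bash
python3 -m pendant '{"linear":[[-0.3,0,2.5],[-0.35,-0.05,5],[-0.35,-0.05,7.5],[-0.35,-0.05,10],[-0.35,-0.05,12],[-0.35,-0.05,13.5],[-0.35,-0.05,14.7],[-0.35,-0.05,15.5],[-0.35,-0.05,15.7],[-0.35,-0.05,15.7]],"rotation":[[0,0,0],[0,0,0],[0,0,0],[0,0,0],[0,0,0],[0,0,0],[0,0,0],[0,0,0],[0,0,0],[0,0,0]],"grip":[0,0,0,0,0,0,0,0,0,0]}'
python3 look.py pics/w2.png
```

```text
time: 2.65
tool_pos: [0.441, 0.1344, 0.0331]
tool_rot: [-0.0, 0.835, 0.551, -0.0]
contact_force: [0.8, -0.0, 0.3]
gripper_width: 1.001
```

View pics/w2.png

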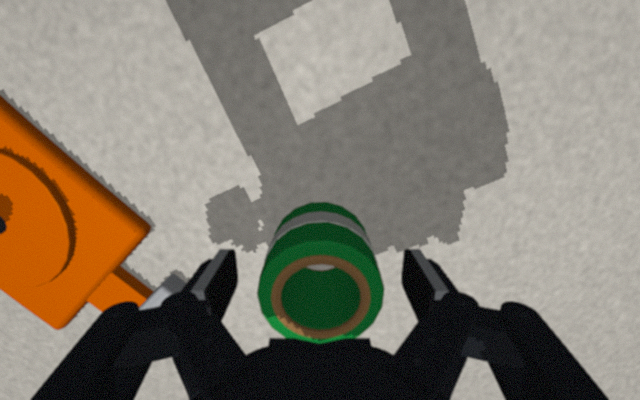

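The roll sits centred between the pads at column 320, so I'm closing.

```bash
python3 -m pendant '{"linear":[[0,0,0],[0,0,0],[0,0,0],[0,0,0],[0,0,0],[0,0,0],[0,0,0],[0,0,0],[0,0,0],[0,0,0]],"rotation":[[0,0,0],[0,0,0],[0,0,0],[0,0,0],[0,0,0],[0,0,0],[0,0,0],[0,0,0],[0,0,0],[0,0,0]],"grip":[0.2,0.4,0.6,1,1,1,1,1,1,1]}'
python3 -m pendant '{"linear":[[0,0,-0.5],[0,0,-1],[0,0,-2.5],[0,0,-4],[0,0,-6],[0,0,-8],[0,0,-10],[0,0,-11],[0,0,-11.5],[0,0,-11.5]],"rotation":[[0,0,0],[0,0,0],[0,0,0],[0,0,0],[0,0,0],[0,0,0],[0,0,0],[0,0,0],[0,0,0],[0,0,0]],"grip":[1,1,1,1,1,1,1,1,1,1]}'
python3 look.py pics/w3.png; python3 -c "
from h import *
print(tool([.616,.1,.15]),tool([.6128,.1011,.15]))"
```

```text
time: 3.53
tool_pos: [0.4423, 0.1345, 0.0346]
tool_rot: [0.0, 0.835, 0.551, 0.001]
contact_force: [-0.1, 1.1, 5.7]
gripper_width: 0.626
time: 4.37
tool_pos: [0.4416, 0.1344, 0.1492]
tool_rot: [0.0, 0.835, 0.551, 0.001]
contact_force: [-0.6, -0.3, -1.5]
gripper_width: 0.631
[ 3.73934604 17.44117502 -0.20813693] [ 3.71441535 17.10371622 -0.20800693]
```

View pics/w3.png

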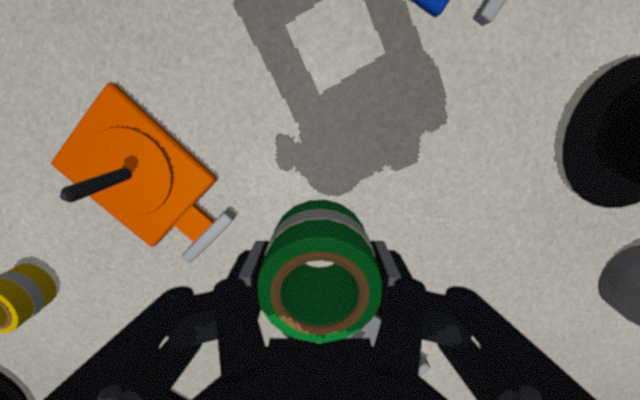

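The roll is held level. Its mouth is at (320,290).

```bash
python3 -m pendant '{"linear":[[0.4,1.7,0],[1.1,5.2,0],[1.9,8.7,0],[2.6,12.2,-0.1],[3.3,15.2,-0.2],[3.6,16.8,-0.2],[3.7,17.3,-0.2],[3.7,17.3,-0.2],[3.7,17.3,-0.2],[3.7,17.3,-0.2]],"rotation":[[0,0,0],[0,0,0],[0,0,0],[0,0,0],[0,0,0],[0,0,0],[0,0,0],[0,0,0],[0,0,0],[0,0,0]],"grip":[1,1,1,1,1,1,1,1,1,1]}'
python3 look.py pics/w4.png
python3 - <<'E'
from h import *
import pickle
for f in('w3','w4'):
    c,s=pickle.load(open(f'pics/{f}.png.pkl','rb'));im=cv2.imread(f'pics/{f}.png')
    h=cv2.cvtColor(im,cv2.COLOR_BGR2HSV);Y,X=np.mgrid[:400,:640]
    m=(h[...,0]<22)&(h[...,1]>80)&(np.hypot(X-320,Y-290)<60)
    m,_,_=blob(cv2.morphologyEx(m.astype(np.uint8),cv2.MORPH_OPEN,np.ones((3,3))),(320,290))
    e=cv2.fitEllipse(cv2.convexHull(np.argwhere(m)[:,::-1].astype(np.float32)));
    P=plane(c,[e[0]],s['tool_pos'][2]+.0155)[0];print(e,P,P-s['tool_pos'])
for n in('scene','top'):
    im=manip.grab_frame(n);cv2.imwrite(f'pics/{n}1.png',im[:,:,::-1])
a=cv2.imread('pics/scene1.png')[150:300,180:380];b=cv2.imread('pics/w4.png')[150:400,150:500]
a=cv2.resize(a,None,fx=2.5,fy=2.5,interpolation=cv2.INTER_CUBIC)[:,100:450];cv2.imwrite('pics/v4.png',np.hstack([a[:250],b]) if 0 else np.vstack([a,cv2.resize(b,(350,220))[:220]]))
E
```

```text
time: 5.25
tool_pos: [0.6132, 0.1006, 0.1492]
tool_rot: [-0.001, 0.835, 0.551, -0.001]
contact_force: [0.3, 0.4, -0.7]
gripper_width: 0.629
((319.2311096191406, 292.47222900390625), (81.18614196777344, 96.96165466308594), 90.07612609863281) [0.44061705 0.13470733 0.16471212] [-0.00099373  0.00029671  0.0155    ]
((319.2676696777344, 292.39776611328125), (81.24715423583984, 96.8098373413086), 90.32520294189453) [0.61227713 0.10090695 0.16474887] [-0.00092327  0.00032349  0.0155    ]
```

View pics/v4.png

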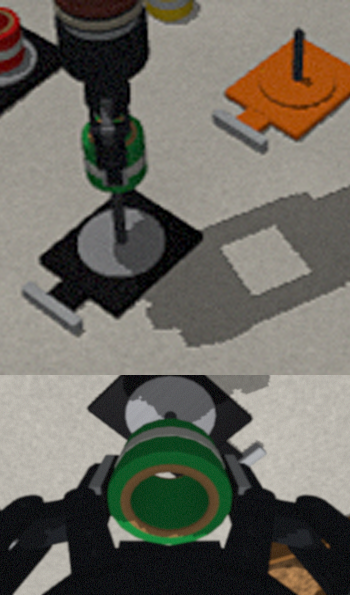

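The scene view shows the spindle directly below the roll. The estimates are within about 4 mm, against 11 mm of radial clearance. I'll shift 3 mm and lower.

```bash
python3 -m pendant '{"linear":[[0,0.3,0.5],[0,0.3,1.2],[0,0.3,2],[0,0.3,3],[0,0.3,4],[0,0.3,5],[0,0.3,5.5],[0,0.3,6],[0,0.3,6],[0,0.3,6]],"rotation":[[0,0,0],[0,0,0],[0,0,0],[0,0,0],[0,0,0],[0,0,0],[0,0,0],[0,0,0],[0,0,0],[0,0,0]],"grip":[1,1,1,1,1,1,1,1,1,1]}'
python3 look.py pics/w5.png
python3 - <<'E'
from h import *
im=manip.grab_frame('scene')[:,:,::-1];cv2.imwrite('pics/scene2.png',im)
a=cv2.resize(im[170:300,200:340],None,fx=2.8,fy=2.8,interpolation=cv2.INTER_CUBIC);b=cv2.imread('pics/w5.png')[180:400,150:500]
b=cv2.resize(b,(392,246));cv2.imwrite('pics/v5.png',np.vstack([a,b])[:600])
E
```

```text
time: 6.23
tool_pos: [0.6176, 0.0991, 0.0901]
tool_rot: [-0.0, 0.835, 0.551, -0.0]
contact_force: [-0.8, -0.6, -0.9]
gripper_width: 0.635
```

View pics/v5.png

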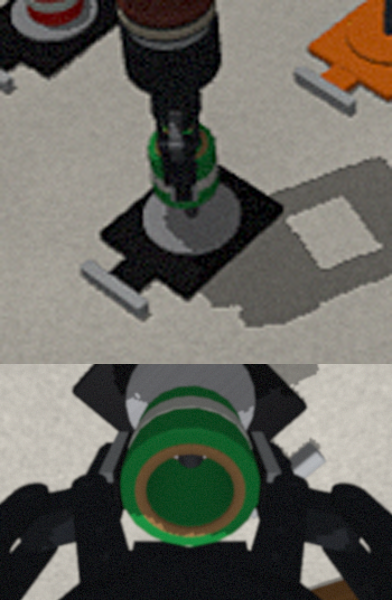

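The spindle tip is visible inside the bore at crop (190,459) and the force is nil, so the roll is over the spindle. I'll keep lowering slowly.

```bash
python3 -m pendant '{"linear":[[0,0,0.4],[0,0,0.9],[0,0,1.4],[0,0,1.9],[0,0,2.4],[0,0,2.8],[0,0,3.1],[0,0,3.3],[0,0,3.4],[0,0,3.4]],"rotation":[[0,0,0],[0,0,0],[0,0,0],[0,0,0],[0,0,0],[0,0,0],[0,0,0],[0,0,0],[0,0,0],[0,0,0]],"grip":[1,1,1,1,1,1,1,1,1,1]}'
python3 look.py pics/w6.png;python3 -c "
import cv2;cv2.imwrite('pics/v6.png',cv2.imread('pics/w6.png')[180:400,150:500])"
```

```text
time: 7.17
tool_pos: [0.6175, 0.099, 0.0562]
tool_rot: [-0.0, 0.835, 0.551, -0.0]
contact_force: [-0.1, -0.2, -0.9]
gripper_width: 0.629
```

View pics/v6.png

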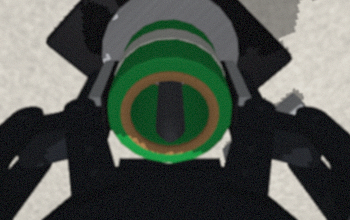

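The spindle now stands up through the middle of the bore (crop column 170), with no force. Next come the last few millimetres in small steps.

```bash
python3 -m pendant '{"linear":[[0,0,0.05],[0,0,0.1],[0,0,0.15],[0,0,0.2],[0,0,0.25],[0,0,0.3],[0,0,0.33],[0,0,0.33],[0,0,0.33],[0,0,0.33]],"rotation":[[0,0,0],[0,0,0],[0,0,0],[0,0,0],[0,0,0],[0,0,0],[0,0,0],[0,0,0],[0,0,0],[0,0,0]],"grip":[1,1,1,1,1,1,1,1,1,1]}'
```

```text
time: 8.05
tool_pos: [0.6176, 0.0991, 0.0531]
tool_rot: [-0.0, 0.835, 0.551, -0.0]
contact_force: [0.6, 0.1, -0.3]
gripper_width: 0.629
```

```bash
python3 -m pendant '{"linear":[[0,0,0.02],[0,0,0.04],[0,0,0.06],[0,0,0.08],[0,0,0.1],[0,0,0.1],[0,0,0.1],[0,0,0.1],[0,0,0.1],[0,0,0.1]],"rotation":[[0,0,0],[0,0,0],[0,0,0],[0,0,0],[0,0,0],[0,0,0],[0,0,0],[0,0,0],[0,0,0],[0,0,0]],"grip":[1,1,1,1,1,1,1,1,1,1]}'
```

```text
time: 8.88
tool_pos: [0.6176, 0.0991, 0.0527]
tool_rot: [-0.0, 0.835, 0.551, -0.0]
contact_force: [-4.7, -0.8, 5.8]
gripper_width: 0.631
```

Contact is 5.8 N at z = 0.0527, and I predicted 0.0526. The roll is seated, so I'm releasing it and retreating straight up.

```bash
python3 -m pendant '{"linear":[[0,0,0],[0,0,0],[0,0,0],[0,0,0],[0,0,0],[0,0,0],[0,0,0],[0,0,0],[0,0,0],[0,0,0]],"rotation":[[0,0,0],[0,0,0],[0,0,0],[0,0,0],[0,0,0],[0,0,0],[0,0,0],[0,0,0],[0,0,0],[0,0,0]],"grip":[0.3,0.2,0.1,0,0,0,0,0,0,0]}'
python3 look.py pics/w7.png;python3 -c "
import cv2;cv2.imwrite('pics/v7.png',cv2.imread('pics/w7.png')[180:400,150:500])"
```

```text
time: 9.72
tool_pos: [0.6176, 0.099, 0.0521]
tool_rot: [0.0, 0.835, 0.551, 0.0]
contact_force: [-0.5, 0.4, 0.7]
gripper_width: 1.002
```

View pics/v7.png

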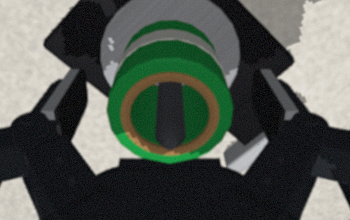

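The pads are clear on both sides and the roll is on the spindle. I'm raising the arm.

```bash
python3 -m pendant '{"linear":[[0,0,-0.5],[0,0,-1.5],[0,0,-3],[0,0,-5],[0,0,-7],[0,0,-9],[0,0,-11],[0,0,-13],[0,0,-14],[0,0,-14]],"rotation":[[0,0,0],[0,0,0],[0,0,0],[0,0,0],[0,0,0],[0,0,0],[0,0,0],[0,0,0],[0,0,0],[0,0,0]],"grip":[0,0,0,0,0,0,0,0,0,0]}'
python3 look.py pics/w8.png
python3 - <<'E'
from h import *
import pickle
im=manip.grab_frame('scene')[:,:,::-1]
a=cv2.resize(im[170:300,200:340],None,fx=2.8,fy=2.8,interpolation=cv2.INTER_CUBIC);b=cv2.imread('pics/w8.png')
cv2.imwrite('pics/v8.png',np.vstack([a,cv2.resize(b,(392,236))])[:600])
c,s=pickle.load(open('pics/w8.png.pkl','rb'));h=cv2.cvtColor(b,cv2.COLOR_BGR2HSV);Y,X=np.mgrid[:400,:640]
u=proj(c,[[.616,.1,.068]])[0]
m=(h[...,0]<22)&(h[...,1]>80)&(np.hypot(X-u[0],Y-u[1])<45)
e=cv2.fitEllipse(cv2.convexHull(np.argwhere(m)[:,::-1].astype(np.float32)));print(u,e,plane(c,[e[0]],.068))
E
```

```text
time: 10.6
tool_pos: [0.6195, 0.0992, 0.1967]
tool_rot: [0.002, 0.835, 0.551, 0.003]
contact_force: [0.1, 0.2, 0.3]
gripper_width: 0.998
[318.32051277 190.77309543] ((318.7756652832031, 195.48033142089844), (43.950592041015625, 53.00074005126953), 164.02279663085938) [[0.62030712 0.09860494 0.068     ]]
```

View pics/v8.png

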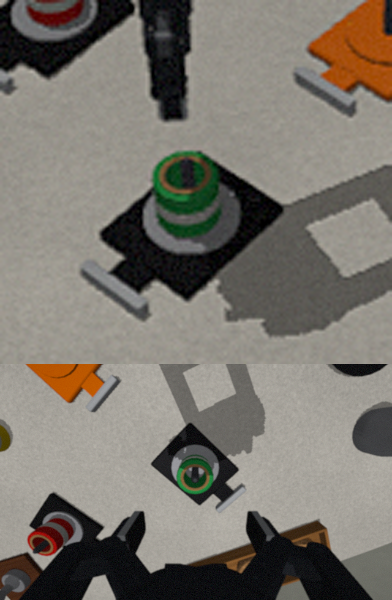

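The roll sits upright and flat on the disc with the spindle through it, and the gripper is clear. The red roll is untouched.

```bash
python3 -c "
from plant import manip
print(manip.job_done(), manip.state()['time'])"
```

```text
the job is handed in; nothing more can be done
the job is handed in; nothing more can be done
```

The green roll is on the bare stand, lowered over the spindle until it touched the disc (about 6 N), then released. I handed the job in at about 10.7 s of the 38 s allowed.

- **Final views:** the scene and wrist pictures show the roll upright and flat on the disc, with the spindle through its bore. The gripper was about 14 cm above it, open, with essentially no contact force.
- **Height:** contact came at TCP z = 0.0527 m, against a predicted 0.0526 m.
- **Other objects:** the red roll was still on its stand in the last view and the yellow roll was at the edge of it. I never moved near either.
- **Disagreement:** the stand's centre came out about 3 mm apart between the fixed cameras and the wrist camera. The last measurement put the roll's centre about 4 mm off my stand estimate, but that rim fit was rough. Both are inside the 11 mm clearance around the spindle.
- **Side force:** at touchdown there was a brief 4.7 N sideways reading, which went away on release.

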